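# Open a water filter whose thread hand is unknown, and hold the cap over the bowl

### The job

Take the blue twist cap off the water filter by its yellow bar: nobody knows whether this one is right- or left-handed, so feel gently which way it loosens without wrenching it against its stop, turn it about a quarter turn that way and lift it off. Carry it to the steel bowl and finish still holding it in the gripper, level and still, over the middle of the bowl and a few centimetres clear above its rim; do not let go or put it down. Do not shift the bowl or the other things on the worktop.

Things in the scene. Friction and masses are not known exactly. Their poses are not given: they have to be found in the camera images.
- filter: White twin water filter fixed to the worktop (place and yaw vary) on a grey plate 215x110x10 mm: two upright cylinders 88 mm across, one with the cap, the other, 103 mm from it along +x of this frame, sealed with a domed top 85 mm high. Origin: under the capped cylinder's centre at worktop height, z up. Closed, the cap's bar lies along this x axis to within 0.08 rad.
- neck (a point): Centre of the filter's mouth in the plane of its rim, 85 mm above the worktop; axes as filter. Turned the wrong way, the cap meets a hard stop 0.34 rad (20 deg) from this x axis (1 N m is a clear sign of it, 6 N m wrenches it). The right way it goes on almost without torque and does not rise, and can be lifted straight out when the bar is 1.05 to 1.85 rad (60 to 106 deg) from this x axis.
- cap: Blue round twist cap, 85 mm across, 10 mm thick, 0.14 kg, with a yellow bar on top. Origin: centre of the disc's underside, which sits on the rim; z up, x along the bar. Stem (44 mm across) and lugs reach 20 mm down into the mouth; closed it can rise only 2 mm. A quarter-turn thread whose hand is drawn anew each time and cannot be seen, only felt. It works the same after a half turn.
- cap_bar (a point): Point to grip: middle of the cap's upright yellow bar, 32 mm above the cap's origin (117 mm above the worktop when closed). The bar is 64 mm long (x), 16 mm wide (y) and stands from the blue disc's top 22 mm below this point to 16 mm above it. Axes as cap.
- bowl: Loose round steel bowl, 150 mm across the rim and 60 mm high, on the worktop on the other side (left or right) from the filter. Origin: centre of its underside, z up.
- salt_shaker: Bystander: loose clear salt shaker with a grey top, 44x44x90 mm, standing on the worktop clear of the work; to be left alone. Origin: centre of its underside.
- tomato: Bystander: loose tomato, 68x69x71 mm, standing on the worktop clear of the work; to be left alone. Origin: centre of its underside.
- garlic: Bystander: loose garlic bulb, 56x56x56 mm, standing on the worktop clear of the work; to be left alone. Origin: centre of its underside.
- lemon: Bystander: loose lemon, 71x53x51 mm, standing on the worktop clear of the work; to be left alone. Origin: centre of its underside.

How it is judged:
By the outcome, as a careful person would: the job done as asked, in the order asked, and still so for the second after the job is handed in, while the arm keeps its last pose, push and grip.
It also fails if it takes over 48 s, if anything falls off the work surface, if the arm or the gripper's body presses on something with over 40 N, if the wrist force passes 120 N, or if a joint passes its speed limit or range.

### The arm

A 7-joint arm with a two-finger parallel gripper is mounted at the origin on a cart in front of the work surface, level with it; the furniture and walls round the work are solid. World frame = base frame: x ahead of the robot, y to its left, z up, the work surface at z = 0. Lengths are in mm, angles in rad, forces in N, time in s.
With the tool pointing down it reaches from about 425 to 975 mm from the base axis. Payload 16.7 kg.
Tool frame: the origin (TCP) lies at the very end of the fingers, on their centre line; the grasp point (between the pads) lies 19 mm behind it; x points along the fingers, z is the direction in which the jaws open and shut, and the axes are right-handed (so a half turn about x gives the same grasp; the last joint's range is limited). The gripper opens to 85 mm and grips with 20 to 120 N. Pads are 22 mm wide; open, the fingers measure 114 mm over their backs; the gripper's body (76 mm by 85 mm) begins 54 mm behind the grasp point. The pads swing forward as they close: fully open they stand 13 mm farther back than shut.
Start: joints at [0.982, 0.426, 0.074, 1.606, -0.034, 1.111, -0.067], TCP at [287.352, -610.741, 231.302] pointing down, gripper open.
Joint ranges: [-2.85, 2.85], [-0.5, 2.14], [-1.23, 1.37], [0.21, 2.46], [-1.02, 4.16], [0.16, 2.05], [-2.73, 2.73]. Speed limits (rad/s): [1.89, 1.89, 2.39, 2.39, 3.01, 3.01, 3.01].

### API

Orientations are given as a unit quaternion [x, y, z, w].
In Python, from plant import * gives the robot as it stands.
- The arm moves only by the shell command python3 -m crank 'ROWS' [FORCE]. ROWS is JSON, a list of rows, each a list of 3 entries, a list of its own where there are three numbers: the shift along the world's x, y, z in mm, then the turn, a rotation vector about the world's x, y, z in rad, then the opening, from 0 (shut) to 1 (fully open). A call has 1 to 20 rows; each row shifts and turns the commanded pose from where the row before left it; what a row does not reach is not made up. A row lasts 1/8 s, in which the tool goes at most 62.5 mm and 10.7 degrees, less where a joint would pass 70% of its speed; a pose out of reach is approached as far as the arm can. A call with a gripper value outside its range is refused whole. The fingers move at their own pace and stop on an object; FORCE is the grip in N (left out, the last holds). Time passes only in rows, so rows that do not move let the fingers close. It gives the time, the measured TCP pose, the force and the opening at its end, in the units of the state.
- sense(): the state, without advancing time (a new reading comes with each control period).
- snapshot(name): name is "scene" or "side" or "wrist"; returns the picture (384x512x3 uint8, red, green, blue); there is no depth.
- camera_model(name): a dict with "intrinsics" (3x3 intrinsics, pixels), "eye" and "rotation" of the camera in the world; the wrist camera has in their place "mount" (4x4, takes a point from camera to tool coordinates, whose origin is the TCP and whose axes are the tool frame's). Camera axes: x right, y down, z forward; pixel columns grow to the right and rows downward; lengths in mm; the calibration is good to about 2 mm. A picture is of the moment at which its call begins: read the wrist's pose just before it. camera_model takes no time and is no camera call.
- hand_in(): hands the job in, once; it reports no verdict.
Trained networks look in the newest picture that a camera, given by its name, has taken for a name from the list of things; names that differ only in an ending like _2 or _b are one class to them, and where a whole thing is asked for, a point or a joint stands for the part that bears it (a point fixed in the world has none). Each returns a list of dicts, best first, with "score" (0 to 1); they miss things now and then, are a little off and sometimes report something else, mostly with a low value. They report only what shows in the picture. A call takes as long as a camera call.
- outline_of(camera, name): "pixels" (384x512 bool, what is visible of it) and "rect" ([left, top, width, height] in pixels, round what is visible of it).
The state is a dict: "time_s": time; "qpos": joint angles; "qd": joint speeds; "tau": joint torques, N m; "tcp_pos": TCP position; "tcp_rot": TCP orientation; "contact_force": force on the tool from outside, world axes, zero at the start; "torque": the same for the moment, N m; "width": opening from 0.0 (shut) to 1.0 (fully open).
Only numpy, scipy, OpenCV 4.12 (cv2) and the standard library are available. Lean on these libraries where they do the work, as an engineer would, in place of code of your own. Each camera call takes 0.05 s, during which the arm holds its last target. There are 200 camera calls.

## Working session

There is one attempt and no reset: what is moved stays moved. The work goes in short steps, Python scripts to look and compute and a shell command to move; the robot and the scene stay as the last step left them, time stands still between calls to the robot, and variables do not carry over. Pictures are saved under pics/ and viewed, about 8 in all and at most 12, crops included, and the job is handed in when it is done.

```bash
ls; mkdir -p pics
python3 - <<'E'
from plant import *
import cv2,numpy as np
a=snapshot("scene");b=snapshot("side")
cv2.imwrite("pics/a.png",cv2.cvtColor(np.vstack([a,b])[:, :],cv2.COLOR_RGB2BGR)[:, :] if 0 else cv2.resize(cv2.cvtColor(np.hstack([a,b]),cv2.COLOR_RGB2BGR),(800,300)))
for c in("scene","side"):
  m=camera_model(c);print(c,m)
  for n in("cap","bowl","filter","cap_bar"):
    for o in outline_of(c,n)[:2]:
      ys,xs=np.nonzero(o["pixels"]);print(c,n,o["score"],o["rect"],xs.mean(),ys.mean())
print(camera_model("wrist"));print(sense())
E
```

```text
pics
scene {'intrinsics': array([[456.42005544,   0.        , 248.8585291 ],
       [  0.        , 456.42005544, 198.91976622],
       [  0.        ,   0.        ,   1.        ]]), 'eye': array([-683.65124858, -684.59763578,  863.18111751]), 'rotation': array([ 0.74374544, -0.44427844,  0.24620518, -0.43456   ])}
scene cap 0.81 [193.4, 173.6, 27.6, 27.1] 206.7780821917808 189.04383561643834
scene bowl 0.79 [292.4, 206.7, 44.2, 36.9] 313.3838120104439 222.9886858137511
scene filter 0.75 [190.0, 178.3, 43.4, 43.1] 212.37241379310345 202.91231527093595
scene cap_bar 0.84 [198.5, 175.4, 18.5, 22.2] 207.00692041522493 189.39446366782008
side {'intrinsics': array([[347.94223266,   0.        , 258.51725487],
       [  0.        , 347.94223266, 193.20343825],
       [  0.        ,   0.        ,   1.        ]]), 'eye': array([-104.36796956,  821.4380292 ,  550.47075054]), 'rotation': array([-0.25567175,  0.80164819, -0.51745834,  0.1556567 ])}
side cap 0.71 [214.2, 194.4, 35.1, 22.6] 232.37456445993033 207.62717770034843
side bowl 0.55 [267.8, 169.9, 39.1, 28.3] 287.09228650137743 182.2768595
[... 733 characters left out ...]
       1.00000000e+00]])}
{'time_s': 0.5, 'qpos': array([ 0.98149391,  0.42613607,  0.07390938,  1.60601892, -0.03411957,
        1.11080711, -0.06711935]), 'qd': array([ 0.00054577,  0.00019477, -0.00060135, -0.00011249,  0.00135855,
        0.00014744, -0.000133  ]), 'tau': array([-2.99290477e-03, -9.48831582e+01,  3.75283375e+00, -4.63598406e+01,
        1.88683328e-02,  3.12632437e-03, -2.71060196e-05]), 'tcp_pos': array([ 287.34796127, -610.72672184,  231.26962825]), 'tcp_rot': array([ 0.37895309,  0.59703521, -0.37888941,  0.59698101]), 'contact_force': array([ 0.19332819, -0.14647774, -0.46802222]), 'torque': array([-0.01579232,  0.0256014 , -0.06511777]), 'width': 0.9971957500803194}
```

View pics/a.png

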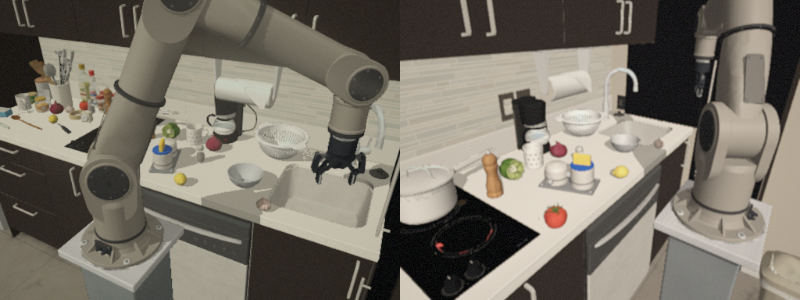

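```bash
cat > h.py <<'E'
from plant import *
import numpy as np, cv2
from scipy.spatial.transform import Rotation as R
def cam(c,s=None):
    m=camera_model(c);K=m["intrinsics"]
    if c!="wrist": return K,np.array(m["eye"]),R.from_quat(m["rotation"]).as_matrix()
    s=s or sense();T=R.from_quat(s["tcp_rot"]).as_matrix();M=m["mount"]
    return K,np.array(s["tcp_pos"])+T@M[:3,3],T@M[:3,:3]
def back(c,uv,z,s=None):
    K,e,r=cam(c,s);d=r@np.linalg.inv(K)@[uv[0],uv[1],1];return e+d*(z-e[2])/d[2]
def proj(c,P,s=None):
    K,e,r=cam(c,s);q=(np.atleast_2d(P)-e)@r@K.T;return q[:,:2]/q[:,2:]
E
python3 - <<'E'
from h import *
print(back("scene",(206.9,189.2),112),back("side",(232.4,208),112))
print(back("scene",(313.4,223),35),back("side",(287,182.3),35))
s=sense();r=R.from_quat(s["tcp_rot"]).as_matrix();print(r)
print(proj("scene",s["tcp_pos"]),proj("side",s["tcp_pos"]))
E
```

```text
[437.09199261 116.69996618 112.        ] [439.3241176  154.80873219 112.        ]
[ 517.79767678 -244.65951957   35.        ] [ 502.47785896 -255.75633346   35.        ]
[[-1.64473293e-05  9.04876241e-01  4.25674744e-01]
 [ 1.17116775e-04  4.25674743e-01 -9.04876234e-01]
 [-9.99999993e-01  3.49708559e-05 -1.12977400e-04]]
[[425.67548246 239.52997713]] [[379.93193195 122.74270319]]
```

The scene picture shows the capped filter left of centre (full-res about 207,189), the bowl at about (313,223), and the lemon in front. I'll pass over the bowl on the way to the filter.

```bash
python3 -m crank '[[[22,36,8],[0,0,0],1],[[22,36,8],[0,0,0],1],[[22,36,8],[0,0,0],1],[[22,36,8],[0,0,0],1],[[22,36,8],[0,0,0],1],[[22,36,8],[0,0,0],1],[[22,36,8],[0,0,0],1],[[22,36,8],[0,0,0],1],[[22,36,8],[0,0,0],1],[[0,36,0],[0,0,0],1],[[0,0,0],[0,0,0],1]]' 60
python3 - <<'E'
from h import *
s=sense();print(s["tcp_pos"],s["contact_force"],s["torque"])
w=snapshot("wrist");cv2.imwrite("pics/b.png",w[:,:,::-1])
for n in("bowl",):
  for o in outline_of("wrist",n)[:2]:
    m=o["pixels"].astype(np.uint8);ys,xs=np.nonzero(m)
    c=max(cv2.findContours(m,0,1)[0],key=len);e=cv2.fitEllipse(c)
    print(n,o["score"],o["rect"],e,back("wrist",e[0],60,s),back("wrist",(xs.mean(),ys.mean()),60,s))
E
```

```text
time_s: 1.88
tcp_pos: [485.9, -248.1, 303.7]
tcp_rot: [0.378, 0.598, -0.378, 0.598]
contact_force: [-0.4, -0.0, 0.0]
width: 0.996
[ 485.94527264 -248.11816873  303.66781357] [-0.42762453 -0.03619614  0.03509904] [-0.02565742  0.01542453  0.00623781]
```

View pics/b.png

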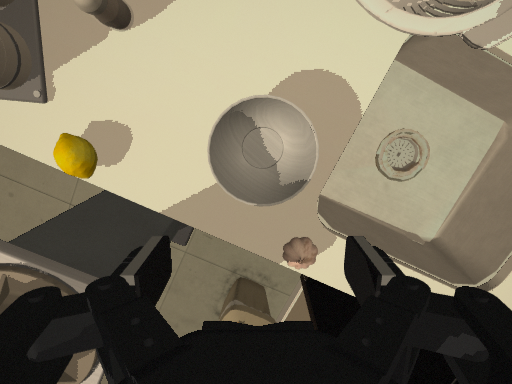

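The bowl rim fills u 208–318, v 96–206, centred near (263,151). The domed filter's plate is at the left edge. Next I move on to the filter.

```bash
python3 - <<'E'
from h import *
s=sense();c=back("wrist",(263,151),60,s);print(c)
from scipy.optimize import least_squares
def f(p):
  t=np.linspace(0,6.28,90);q=proj("wrist",np.c_[p[0]+75*np.cos(t),p[1]+75*np.sin(t),0*t+60],s)
  return np.r_[q.min(0)-[208,96],q.max(0)-[318,206]]
r=least_squares(f,c[:2]);print(r.x,r.fun)
E
python3 -m crank '[[[0,45,0],[0,0,0],1],[[0,45,0],[0,0,0],1],[[0,45,0],[0,0,0],1],[[0,45,0],[0,0,0],1],[[0,45,0],[0,0,0],1],[[-10,45,0],[0,0,0],1],[[-20,45,0],[0,0,0],1],[[-20,45,0],[0,0,0],1],[[0,0,0],[0,0,0],1],[[0,0,0],[0,0,0],1]]'
python3 - <<'E'
from h import *
s=sense()
w=snapshot("wrist");cv2.imwrite("pics/c.png",w[:,:,::-1])
for n in("cap","cap_bar","filter"):
  for o in outline_of("wrist",n)[:2]:
    m=o["pixels"].astype(np.uint8);ys,xs=np.nonzero(m)
    print(n,o["score"],o["rect"],xs.mean(),ys.mean())
E
```

```text
[ 500.91973213 -252.87555896   60.        ]
[ 497.08284865 -254.68552851] [-1.61029203 -1.18574394  1.60808178  1.65139105]
time_s: 3.22
tcp_pos: [435.9, 108.2, 303.3]
tcp_rot: [0.379, 0.597, -0.379, 0.597]
contact_force: [0.1, 0.7, -0.2]
width: 1.0
cap 0.92 [211.2, 104.3, 72.2, 72.2] 247.1166584280771 140.53756796836382
cap_bar 0.8 [210.2, 105.0, 72.9, 70.2] 246.96987051792829 140.8784860557769
cap_bar 0.29 [288.1, 205.4, 43.2, 36.3] 309.2473309608541 224.39857651245552
filter 0.96 [204.7, 10.1, 93.4, 165.8] 253.78985771616198 68.11601605253557
```

View pics/c.png

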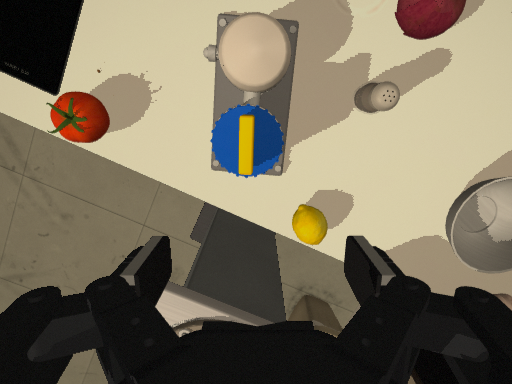

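Cap disc at (247,141) with the bar nearly vertical in the image, so the jaws are already almost perpendicular to it. The domed twin is above at (254,50).

```bash
cat > bar.py <<'E'
from h import *
s=sense();w=snapshot("wrist");h=cv2.cvtColor(w,cv2.COLOR_RGB2HSV)
def big(m):
  n,l,st,c=cv2.connectedComponentsWithStats(m.astype(np.uint8));H=l==1+np.argmax([st[i,4]-1e3*(np.hypot(*(c[i]-[250,140]))>80) for i in range(1,n)]);return H
b=big((abs(h[...,0].astype(int)-26)<8)&(h[...,1]>150)&(h[...,2]>90))
bl=big(((abs(h[...,0].astype(int)-112)<14)&(h[...,1]>130))|b)
q=np.argwhere(b)[:,::-1];P=np.array([back("wrist",x,133,s)[:2] for x in q])
d=np.array([back("wrist",x,95,s)[:2] for x in np.argwhere(bl)[:,::-1]])
r=cv2.minAreaRect(P.astype(np.float32));box=cv2.boxPoints(r)
e=[box[1]-box[0],box[2]-box[1]];v=max(e,key=np.linalg.norm)
c=cv2.minEnclosingCircle(d.astype(np.float32))
T=R.from_quat(s["tcp_rot"]).as_matrix()
print("bar",r,"dir",np.degrees(np.arctan2(v[1],v[0])),"disc",d.mean(0),c,"tool y deg",np.degrees(np.arctan2(T[1,1],T[0,1])),s["tcp_pos"],s["torque"],s["contact_force"])
E
python3 - <<'E'
exec(open("bar.py").read())
for u in((254.5,50),): print(back("wrist",u,70,s))
for a in ((215,174),(281,175),(298,18),(219,12)): print(back("wrist",a,10,s))
E
```

```text
Traceback (most recent call last):
  File "h.py", line 10, in back
    K,e,r=cam(c,s);d=r@np.linalg.inv(K)@[uv[0],uv[1],1];return e+d*(z-e[2])/d[2]
          ~~~^^^^^
  File "h.py", line 5, in cam
    m=camera_model(c);K=m["intrinsics"]
ValueError: time passes only in moves, steps and waits
```

```bash
sed -i 's/^def cam/from functools import cache\ncamera_model=cache(camera_model)\ndef cam/' h.py
python3 - <<'E'
exec(open("bar.py").read())
for u in((254.5,50),): print(back("wrist",u,70,s))
for a in ((215,174),(281,175),(298,18),(219,12)): print(back("wrist",a,10,s))
E
```

```text
bar ((458.2001647949219, 131.3838653564453), (62.78498840332031, 15.540872573852539), 23.058006286621094) dir 23.057995 disc [458.86129274 131.7911012 ] ((457.7648620605469, 131.26405334472656), 43.84959030151367) tool y deg 25.103673985772268 [435.66370451 108.44124161 303.17552653] [-0.00641785 -0.00903237 -0.02595255] [-0.16354856 -0.0161728  -0.7176242 ]
[555.80199449 167.54434743  70.        ]
[382.27933594 154.06932521  10.        ]
[423.55617552  62.15487851  10.        ]
[624.77240372 136.50368343  10.        ]
[586.80679038 234.36201237  10.        ]
```

```bash
python3 -m crank '[[[11.5,11.5,-20],[0,0,-0.035],1],[[11,11,-40],[0,0,0],1],[[0,0,-40],[0,0,0],1],[[0,0,-40],[0,0,0],1],[[0,0,-35],[0,0,0],1],[[0,0,-20],[0,0,0],1],[[0,0,-6],[0,0,0],1],[[0,0,0],[0,0,0],1]]' 50
python3 - <<'E'
from h import *
s=sense();print(s["tcp_pos"],s["contact_force"],s["torque"],s["qpos"][6])
cv2.imwrite("pics/d.png",snapshot("wrist")[:,:,::-1])
E
```

```text
time_s: 4.53
tcp_pos: [458.1, 131.7, 102.5]
tcp_rot: [0.389, 0.59, -0.389, 0.59]
contact_force: [0.2, 0.5, -0.1]
width: 1.002
[458.06758326 131.73234666 102.52646792] [ 0.23442837  0.46117817 -0.09975769] [-0.0447903  -0.01401756 -0.00811969] -1.771291660635293
```

View pics/d.png

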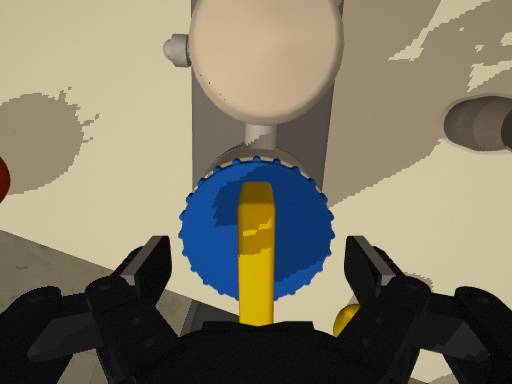

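The bar is midway between the pads (u≈257) and the tips are clear of the disc, so I'll close.

```bash
python3 -m crank '[[[0,0,0],[0,0,0],0],[[0,0,0],[0,0,0],0],[[0,0,0],[0,0,0],0],[[0,0,0],[0,0,0],0],[[0,0,0],[0,0,0],0],[[0,0,0],[0,0,0],0]]' 50
cat > f.py <<'E'
from h import *
s=sense();T=R.from_quat(s["tcp_rot"]).as_matrix()
print("t",s["time_s"],"p",s["tcp_pos"].round(1),"yaw",np.arctan2(T[1,1],T[0,1]).round(3),"tilt",T[2].round(3),"F",s["contact_force"].round(1),"M",s["torque"].round(2),"w",round(s["width"],3),"q",s["qpos"].round(2))
E
python3 f.py
python3 -m crank '[[[0,0,0],[0,0,0.07],0],[[0,0,0],[0,0,0.07],0],[[0,0,0],[0,0,0],0]]'; python3 f.py
```

```text
time_s: 5.32
tcp_pos: [458.0, 131.6, 102.5]
tcp_rot: [0.389, 0.59, -0.389, 0.59]
contact_force: [-0.9, -0.6, 6.1]
width: 0.177
t 5.325 p [458.  131.6 102.5] yaw 0.405 tilt [-1.  0.  0.] F [-0.9 -0.6  6.1] M [-0.4   0.22  0.01] w 0.177 q [-0.02  0.31 -0.46  2.14  0.2   0.74 -1.77]
time_s: 5.7
tcp_pos: [458.0, 131.8, 102.6]
tcp_rot: [0.347, 0.616, -0.347, 0.616]
contact_force: [-0.5, -0.0, 4.9]
width: 0.176
t 5.7 p [458.  131.8 102.6] yaw 0.546 tilt [-1.  0.  0.] F [-0.5 -0.   4.9] M [-0.05  0.18  0.14] w 0.176 q [ 0.01  0.31 -0.48  2.13  0.21  0.74 -1.64]
```

```bash
python3 -m crank '[[[0,0,0],[0,0,0.04],0],[[0,0,0],[0,0,0.04],0],[[0,0,0],[0,0,0],0]]'; python3 f.py;python3 -m crank '[[[0,0,0],[0,0,0.03],0],[[0,0,0],[0,0,0],0]]'; python3 f.py
```

```text
time_s: 6.08
tcp_pos: [458.0, 131.8, 102.6]
tcp_rot: [0.322, 0.63, -0.322, 0.63]
contact_force: [-0.9, -1.1, 4.7]
width: 0.18
t 6.075 p [458.  131.8 102.6] yaw 0.626 tilt [-1.  0.  0.] F [-0.9 -1.1  4.7] M [-0.2   0.23  0.06] w 0.18 q [ 0.02  0.32 -0.5   2.13  0.22  0.74 -1.57]
time_s: 6.32
tcp_pos: [458.0, 131.8, 102.6]
tcp_rot: [0.312, 0.634, -0.312, 0.634]
contact_force: [-1.4, 0.1, 5.6]
width: 0.184
t 6.325 p [458.  131.8 102.6] yaw 0.656 tilt [-1.  0.  0.] F [-1.4  0.1  5.6] M [-0.19  0.25  0.01] w 0.184 q [ 0.02  0.32 -0.51  2.13  0.23  0.74 -1.54]
```

```bash
python3 -m crank '[[[0,0,0],[0,0,0.02],0],[[0,0,0],[0,0,0],0]]'; python3 f.py
```

```text
time_s: 6.58
tcp_pos: [458.0, 131.8, 102.6]
tcp_rot: [0.306, 0.637, -0.306, 0.638]
contact_force: [-1.4, -0.3, 4.8]
width: 0.182
t 6.575 p [458.  131.8 102.6] yaw 0.675 tilt [-1.  0.  0.] F [-1.4 -0.3  4.8] M [-0.15  0.3  -0.06] w 0.182 q [ 0.03  0.32 -0.51  2.13  0.23  0.74 -1.53]
```

```bash
python3 -m crank '[[[0,0,0],[0,0,0.02],0],[[0,0,0],[0,0,0],0]]' >/dev/null; python3 f.py
```

```text
t 6.825 p [458.  131.8 102.6] yaw 0.695 tilt [-1.  0.  0.] F [-1.7 -0.3  6.6] M [-0.21  0.23 -0.03] w 0.178 q [ 0.03  0.32 -0.51  2.13  0.23  0.74 -1.51]
```

```bash
python3 -m crank '[[[0,0,0],[0,0,0.02],0],[[0,0,0],[0,0,0],0]]' >/dev/null; python3 f.py
```

```text
t 7.075 p [458.  131.8 102.6] yaw 0.715 tilt [-1.  0.  0.] F [-1.1 -1.3  5.9] M [-0.18  0.28 -0.05] w 0.179 q [ 0.03  0.32 -0.52  2.13  0.23  0.74 -1.49]
```

```bash
python3 -m crank '[[[0,0,0],[0,0,0.02],0],[[0,0,0],[0,0,0],0]]' >/dev/null; python3 f.py
```

```text
t 7.325 p [458.  131.7 102.5] yaw 0.735 tilt [-1.  0.  0.] F [-2.3 -0.7  5.5] M [-0.24  0.31 -0.02] w 0.182 q [ 0.04  0.32 -0.52  2.13  0.23  0.74 -1.47]
```

```bash
python3 -m crank '[[[0,0,0],[0,0,0.02],0],[[0,0,0],[0,0,0.02],0],[[0,0,0],[0,0,0],0]]' >/dev/null; python3 f.py
```

```text
t 7.7 p [458.  131.8 102.6] yaw 0.775 tilt [-1.  0.  0.] F [-1.9 -0.1  5.9] M [-0.21  0.34 -0.01] w 0.174 q [ 0.05  0.32 -0.53  2.13  0.24  0.75 -1.43]
```

```bash
python3 -m crank '[[[0,0,0],[0,0,0.02],0],[[0,0,0],[0,0,0.02],0],[[0,0,0],[0,0,0],0]]' >/dev/null; python3 f.py
python3 - <<'E'
from h import *
cv2.imwrite("pics/e.png",snapshot("wrist")[:,:,::-1])
E
```

```text
t 8.075 p [458.  131.7 102.6] yaw 0.815 tilt [-1.  0.  0.] F [-0.7 -0.4  5.7] M [-0.19  0.29  0.  ] w 0.179 q [ 0.05  0.32 -0.54  2.13  0.24  0.75 -1.4 ]
```

View pics/e.png

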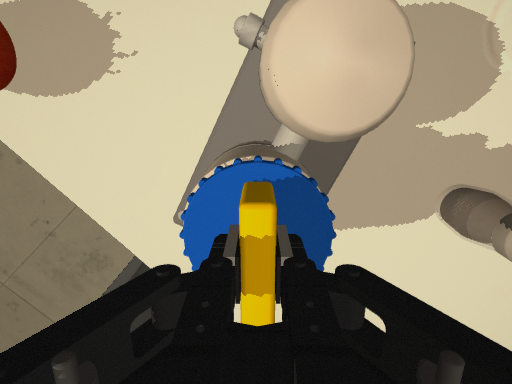

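The cap turns with the gripper, the bar is still vertical in the view, and it is past the stop angle with no torque. Counter-clockwise is the loosening way.

```bash
python3 -m crank '[[[0,0,0],[0,0,0.1],0],[[0,0,0],[0,0,0.1],0],[[0,0,0],[0,0,0.1],0],[[0,0,0],[0,0,0.1],0],[[0,0,0],[0,0,0],0]]' >/dev/null; python3 f.py
```

```text
t 8.75 p [458.  131.7 102.5] yaw 1.217 tilt [-1.  0.  0.] F [-2.3 -0.6  5.2] M [-0.11  0.15  0.08] w 0.179 q [ 0.12  0.34 -0.62  2.13  0.28  0.76 -1.04]
```

```bash
python3 -m crank '[[[0,0,0],[0,0,0.1],0],[[0,0,0],[0,0,0.1],0],[[0,0,0],[0,0,0.1],0],[[0,0,0],[0,0,0.1],0],[[0,0,0],[0,0,0.1],0],[[0,0,0],[0,0,0.1],0],[[0,0,0],[0,0,0],0],[[0,0,0],[0,0,0],0]]' >/dev/null; python3 f.py
```

```text
t 9.75 p [458.1 131.7 102.5] yaw 1.815 tilt [-1. -0.  0.] F [-0.2 -1.3  5.8] M [-0.34  0.14  0.14] w 0.18 q [ 0.23  0.36 -0.75  2.12  0.35  0.78 -0.5 ]
```

Now a gentle lift, with the force checked.

```bash
python3 -m crank '[[[0,0,2],[0,0,0],0],[[0,0,2],[0,0,0],0],[[0,0,2],[0,0,0],0],[[0,0,0],[0,0,0],0]]' 80 >/dev/null; python3 f.py
```

```text
t 10.25 p [457.9 131.8 108.4] yaw 1.815 tilt [-1.  0.  0.] F [ 0.9  0.4 -1.9] M [-0.02  0.   -0.04] w 0.172 q [ 0.23  0.36 -0.76  2.12  0.34  0.79 -0.49]
```

```bash
python3 -m crank '[[[0,0,8],[0,0,0],0],[[0,0,10],[0,0,0],0],[[0,0,15],[0,0,0],0],[[0,0,25],[0,0,0],0],[[0,0,30],[0,0,0],0],[[0,0,20],[0,0,0],0],[[0,0,0],[0,0,0],0]]' >/dev/null; python3 f.py
python3 - <<'E'
from h import *
cv2.imwrite("pics/f.png",snapshot("wrist")[:,:,::-1])
E
```

```text
t 11.125 p [458.7 132.  218.2] yaw 1.814 tilt [-1.    -0.001  0.003] F [ 0.2  0.2 -1.1] M [ 0.02 -0.01  0.01] w 0.174 q [ 0.34  0.19 -0.83  2.01  0.17  1.   -0.33]
```

View pics/f.png

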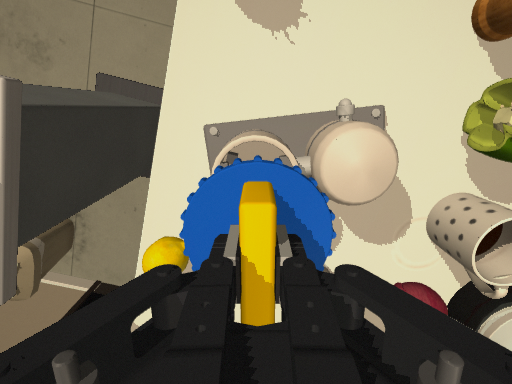

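The cap is clear of the mouth and held level. I'll carry it to the bowl.

```bash
python3 -m crank '[[[1,-10,0],[0,0,0],0],[[2,-20,0],[0,0,0],0],[[3,-32,0],[0,0,0],0],[[4,-32,0],[0,0,0],0],[[4,-32,0],[0,0,0],0],[[4,-32,0],[0,0,0],0],[[4,-32,0],[0,0,0],0],[[4,-32,0],[0,0,0],0],[[4,-32,0],[0,0,0],0],[[4,-32,0],[0,0,0],0],[[3,-32,0],[0,0,0],0],[[2,-32,0],[0,0,0],0],[[0,-20,0],[0,0,0],0],[[0,-16,0],[0,0,0],0],[[0,0,0],[0,0,0],0]]' >/dev/null; python3 f.py
python3 - <<'E'
from h import *
for c in("scene","side"):
  w=snapshot(c)
  a=[o for o in outline_of(c,"bowl")[:2]]
  for o in a: print(c,o["score"],o["rect"])
  P=proj(c,[497,-254.5,60])[0];t=np.linspace(0,2*np.pi,60)
  q=proj(c,np.c_[497+75*np.cos(t),-254.5+75*np.sin(t),0*t+60]);print(P,q.min(0),q.max(0))
  x,y=int(P[0])-50,int(P[1])-50
  im=cv2.resize(w[y:y+100,x:x+100,::-1],(390,390),interpolation=cv2.INTER_CUBIC)
  cv2.polylines(im,[((q-[x,y])*3.9).astype(np.int32)],True,(0,0,255),1)
  globals()[c]=im
cv2.imwrite("pics/g.png",np.hstack([scene,side]))
E
```

```text
t 13.05 p [ 496.6 -254.8  216. ] yaw 1.814 tilt [-1.  0. -0.] F [ 0.9  1.  -1.3] M [ 0.05 -0.06 -0.02] w 0.173 q [ 0.83  0.3  -0.57  1.86  0.19  1.04  0.43]
scene 0.87 [291.6, 207.2, 46.5, 36.4]
[314.21226539 220.40396219] [290.91708103 208.36105673] [337.76819405 233.56835418]
side 0.71 [268.0, 169.1, 39.5, 26.4]
[288.40042731 176.66222333] [268.65713937 169.65374961] [308.31308578 184.43592993]
```

View pics/g.png

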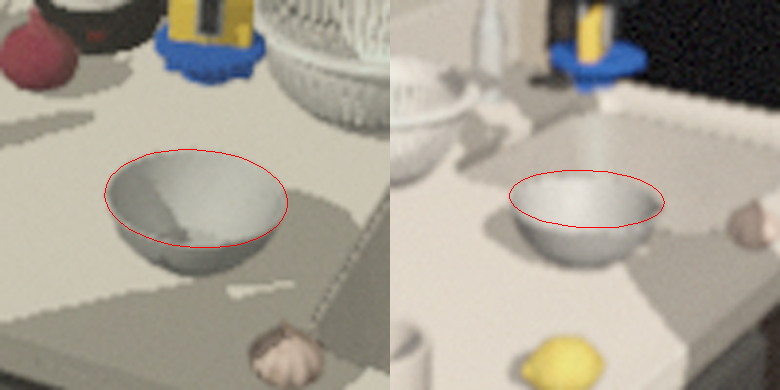

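The bowl's rim matches the projected circle in both views. Now I lower the cap.

```bash
python3 -m crank '[[[0,0,-15],[0,0,0],0],[[0,0,-25],[0,0,0],0],[[0,0,-25],[0,0,0],0],[[0,0,-14],[0,0,0],0],[[0,0,-6],[0,0,0],0],[[0,0,0],[0,0,0],0],[[0,0,0],[0,0,0],0],[[0,0,0],[0,0,0],0],[[0,0,0],[0,0,0],0]]' >/dev/null; python3 f.py
python3 - <<'E'
from h import *
im=[]
for c in("scene","side"):
  w=snapshot(c);P=proj(c,[497,-254.5,60])[0];x,y=int(P[0])-50,int(P[1])-60
  im.append(cv2.resize(w[y:y+100,x:x+100,::-1],(390,390),interpolation=cv2.INTER_CUBIC))
cv2.imwrite("pics/i.png",np.hstack(im))
E
```

```text
t 14.375 p [ 497.  -254.4  131.7] yaw 1.815 tilt [-1. -0.  0.] F [ 0.2 -0.2 -2.1] M [-0.02 -0.02  0.01] w 0.177 q [ 0.8   0.4  -0.54  1.94  0.27  0.88  0.36]
```

View pics/i.png

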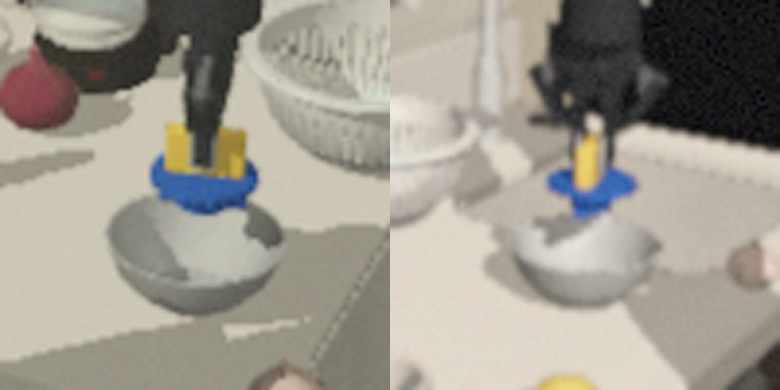

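Both views show the cap level, centred and clear above the bowl, and the arm is still.

```bash
python3 -c "from plant import *; print(hand_in())"
```

```text
the job is handed in; nothing more can be done
None
```

The cap is off the filter. I handed in with it still gripped, level and still over the middle of the bowl.

- **Turning direction:** I felt counter-clockwise in small steps. The cap turned past the stop angle with the torque about its axis never above about 0.15 N m, so I did not need to try the other way. I turned it about 1.4 rad in all and lifted it out with no resistance; afterwards the wrist carried only 1–2 N, about the cap's weight.
- **Final pose:** The TCP is at (497, -254, 132) mm at 14.4 s on the robot's clock, against a bowl centre of about (497, -254.5). The cap's stem is roughly 34 mm above the rim and the disc about 54 mm.
- **Checks:** The bowl position from the wrist camera matched the rim in both fixed cameras to within about a pixel. Both cameras showed the cap centred and clear above the bowl after lowering, and the bowl unmoved. I saw no contact with other things on the worktop.
- **Disagreements:** The first rough cap positions from the two fixed cameras differed by 38 mm, so I used the wrist view instead. The bowl detector missed it once in the wrist picture, so I read the rim by eye.

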